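# Lay the second course of a packing pier in running bond

### The arm

A 7-joint arm with a two-finger parallel gripper is mounted at the origin on the work surface. World frame = base frame: x ahead of the robot, y to its left, z up, the work surface at z = 0. Lengths are in m, angles in rad, forces in N, time in s.
With the tool pointing down it reaches from about 0.4 to 0.875 m from the base axis. Payload 6.5 kg.
Tool frame: the origin (TCP) lies at the very end of the fingers, on their centre line; the grasp point (between the pads) lies 19 mm behind it (r.grip_point_offset is the distance from the TCP to the grasp point, in m); z points along the fingers, y is the direction in which the jaws open and shut (so a half turn about z gives the same grasp; the last joint's range is limited). The gripper opens to 88 mm and grips with 3 to 60 N. Pads are 18 mm wide; open, the fingers measure 123 mm over their backs; the gripper's body (75 mm by 187 mm) begins 45 mm behind the grasp point.
Start: joints at [1.103, 0.536, -0.004, 1.538, 0.003, 1.067, -0.071], TCP at [0.254, -0.598, 0.239] pointing down, gripper open.
Joint ranges: [-2.7, 2.7], [-0.37, 2.16], [-1.27, 1.26], [0.24, 2.4], [-1.31, 4.45], [0.19, 1.91], [-2.76, 2.76]. Speed limits (rad/s): [2.39, 2.39, 3.14, 3.14, 3.14, 3.14, 3.14].

### API

Orientations are given as a rotation vector (axis times angle).
In Python, from bench import r gives the robot as it stands. The module is installed in compiled form; this text tells all that it offers.
- The arm moves only by the tool move_arm, never from a script. Its argument "targets" is a list of rows, each an object of numbers: "grip": the opening, from 0 (shut) to 1 (fully open); "x", "y", "z": the shift along the tool's x, y, z in mm; "twist": the turn about the tool's z in degrees. A call has 1 to 20 rows; each row is the pose to reach, as a shift and turn from the pose commanded when the call began, along the tool's axes at that moment; what a row does not reach only later rows make up. A row lasts 1/8 s, in which the tool goes at most 62.5 mm and 10.7 degrees, less where a joint would pass 70% of its speed; a pose out of reach is approached as far as the arm can. A call with a gripper value outside its range is refused whole. The fingers move at their own pace and stop on an object; the grip force is fixed at half the most. Time passes only in rows, so rows that repeat a pose let the fingers close. It gives the time, the measured TCP pose, the force and the opening at its end, in the units of the state.
- r.observe(): the state, without advancing time (a new reading comes with each control period).
- r.read_camera(name): name is "side" or "top"; returns a dict with "frame" (420x560x3 uint8, red, green, blue), "z_map" (420x560 float32, m along the optical axis (not along the pixel's ray), 0 where there is no reading), "fov_y" (degrees; the focal length in pixels is half the picture's height over the tangent of half this angle, whatever the lens; pixels are square), "cx", "cy" (the principal point, pixels), "k1" (the pictures are not rectified: a ray, as slopes to the right and down, at radius r is drawn at 1 + k1 r^2 times it, then the intrinsics apply), "eye" and "attitude" of the camera in the world. Camera axes: x right, y up, looking along -z (the intrinsics and any distortion apply to the point x, -y, -z); pixel columns grow to the right and rows downward; lengths in m; the calibration is good to about 2 mm. A picture is of the moment at which its call begins.
- r.close_job(): hands the job in, once; it reports no verdict.
The state is a dict: "t": time; "joint_positions": joint angles; "qvel": joint speeds; "joint_torque": joint torques, N m; "position": TCP position; "eef_rot": TCP orientation; "wrist_force": force on the tool from outside, world axes, zero at the start; "moment": the same for the moment, N m; "width": finger opening in m.
Only numpy, scipy, OpenCV 4.12 (cv2) and the standard library are available. Lean on these libraries where they do the work, as an engineer would, in place of code of your own. Each camera call takes 0.05 s, during which the arm holds its last target.

### The job

Lay the second course of the packing pier in running bond on its first course of two blocks: the whole block centred over the joint, and a half block each side of it with its longer side along the course, butted up close so that the ends and sides come out flush with the course below. Lay the blocks flat and let go of them; the thin packer is not wanted, and it and the other things on the bench are to be left where they are.

Things in the scene. Friction and masses are not known exactly. Their poses are not given: they have to be found in the camera images.
- course_top (a point): The packing pier, fixed: a red-primed steel channel (270 x 84, 40 high) lying on the bench with a first course of two whole hardwood blocks cemented on it end to end, 241 long over all (1 mm joint), 45 wide and 40 high, whose top is 80 above the bench. This point is in the middle of that top, over the joint; x along the course, y across it, z up.
- whole_center (a point): The loose whole block, 120 x 45 x 40 high, about 0.15 kg. Plain pale hardwood. The point is its centre, half-way up (20 above its underside); x along the 120 length, y across the 45 width, z up; turning it end for end makes no difference.
- half_a_center (a point): A loose half block, 60 x 45 x 40 high, about 0.08 kg; the same as the other half block, either may go at either end. Plain pale hardwood. The point is its centre, half-way up (20 above its underside); x along the 60 length, y across the 45 width, z up; turning it end for end makes no difference.
- half_b_center (a point): The other loose half block, 60 x 45 x 40 high. Plain pale hardwood. The point is its centre, half-way up (20 above its underside); x along the 60 length, y across the 45 width, z up; turning it end for end makes no difference.
- packer_center (a point): The thin packer, same wood, as long as a whole block but thin: 120 x 45 x 16 high. Bystander, lies among the blocks, not to be used. The point is its centre.
- glue_tin: Bystander: glue tin, white closed can, 84 diameter, 110 high, stands beyond the work (mm). Origin: centre of its underside.
- hardener: Bystander: small amber bottle with red cap, 32 diameter, 75 high, stands just beyond the loose blocks (mm). Origin: centre of its underside.
- angle: Bystander: offcut of red-primed steel angle, 90 x 40 x 40 high, lies nearest the robot (mm). Origin: centre of its underside.
- tin_lid: Bystander: flat steel tin lid, 72 diameter, 7 thick (mm). Origin: centre of its underside.
- brush: Bystander: paint brush lying on the bench to the right of the loose blocks (mm). Origin: a point in it, at bench height.
- roller: Bystander: seam roller, wooden handle and steel wheel, about 185 long, 36 high, lies beyond the pier (mm). Origin: a point in it, at bench height.
Things that resemble listed ones, but are neither listed nor needed, are in the scene too. What is shaped like the part that bears half_a_center but green is not meant.

How it is judged:
By the outcome, as a careful person would: the job done as asked, in the order asked, and still so for the second after the job is handed in, with the robot touching nothing.
It also fails if it takes over 72 s, if anything falls off the work surface, if the arm or the gripper's body presses on something with over 40 N, if the wrist force passes 120 N, or if a joint passes its speed limit or range.

## Working session

There is one attempt and no reset: what is moved stays moved. The work goes in short steps, Python scripts to look and compute and a tool call to move; the robot and the scene stay as the last step left them, time stands still between calls to the robot, and variables do not carry over. Pictures are saved under pics/ and viewed, and the job is handed in when it is done.

Besides the shell and the picture viewer there is one more tool, called as name([rows], argument=value, ...), one row to a line, values as JSON. move_arm: Moves the arm, as the interface text tells. Its arguments: {"type":"object","properties":{"targets":{"type":"array","items":{"type":"object","properties":{"grip":{"type":"number"},"x":{"type":"number"},"y":{"type":"number"},"z":{"type":"number"},"twist":{"type":"number"}}}}},"required":["targets"]}

```bash
mkdir -p pics
cat > h.py <<'E'
import numpy as np,cv2
from bench import r
from scipy.spatial.transform import Rotation as R
def cam(n):
    c=r.read_camera(n); return c
def rays(c,uv):
    uv=np.asarray(uv,float).reshape(-1,2)
    f=210/np.tan(np.radians(c['fov_y'])/2)
    K=np.array([[f,0,c['cx']],[0,f,c['cy']],[0,0,1]])
    p=cv2.undistortPoints(uv.reshape(-1,1,2),K,np.array([c['k1'],0,0,0,0.]),).reshape(-1,2)
    A=np.asarray(c['attitude'])
    M=A if A.shape==(3,3) else R.from_rotvec(A).as_matrix()
    d=np.c_[p[:,0],-p[:,1],-np.ones(len(p))]
    return np.asarray(c['eye']),d@M.T
def onplane(c,uv,z):
    e,d=rays(c,uv); s=(z-e[2])/d[:,2]; return e+d*s[:,None]
def cloud(c):
    v,u=np.mgrid[:420,:560]; e,d=rays(c,np.c_[u.ravel(),v.ravel()])
    return (e+d*c['z_map'].ravel()[:,None]).reshape(420,560,3)
def save(c,n): cv2.imwrite('pics/'+n,c['frame'][:,:,::-1])
E
python3 - <<'E'
from h import *
for n in('top','side'):
    c=cam(n);save(c,n+'0.png');print(n,{k:c[k] for k in c if k not in('frame','z_map')},(c['z_map']>0).mean())
    np.savez(n+'0.npz',**c)
s=r.observe();print(s,r.grip_point_offset);print(R.from_rotvec(s['eef_rot']).as_matrix())
E
```

```text
top {'fov_y': 52.536136455059136, 'cx': 278.9202734521107, 'cy': 212.59101402592412, 'k1': 0.001518506650618377, 'eye': array([ 0.4304348 , -0.11237704,  1.0827669 ]), 'attitude': array([ 0.03977057, -0.07598189, -1.54119961])} 0.9960841836734694
side {'fov_y': 42.73684085944071, 'cx': 276.5345142334924, 'cy': 214.2210666513025, 'k1': -0.16271254022059328, 'eye': array([0.41548948, 0.74155557, 1.12582524]), 'attitude': array([ 0.07111815, -1.05210592, -2.8789352 ])} 0.9958886054421768
{'t': 0.1, 'joint_positions': array([ 1.10277738,  0.53707639, -0.00442343,  1.53873547,  0.00260287,
        1.06729371, -0.07119854]), 'qvel': array([ 0.000104  , -0.00177721, -0.0013799 , -0.00099591,  0.00265827,
       -0.00169574,  0.00048084]), 'joint_torque': array([ 2.46756659e-03, -5.72083926e+01,  9.93779674e-01, -2.52232450e+01,
       -5.61811659e-02,  1.34298144e-02,  4.59375701e-05]), 'position': array([ 0.25398176, -0.59774578,  0.23795106]), 'eef_rot': array([-3.07696311e+00, -6.26743634e-01,  6.58484221e-04]), 'wrist_force': array([ 0.44788001, -0.5662087 ,  0.34252231]), 'moment': array([0.01690873, 0.04208332, 0.03494023]), 'width': 0.08822064079332861} 0.0187
[[ 9.20327080e-01  3.91149045e-01 -6.99915804e-04]
 [ 3.91149652e-01 -9.20326120e-01  1.33491171e-03]
 [-1.22001356e-04 -1.50232722e-03 -9.99998864e-01]]
```

```bash
sleep 1
```

```text
(no output)
```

View pics/top0.png

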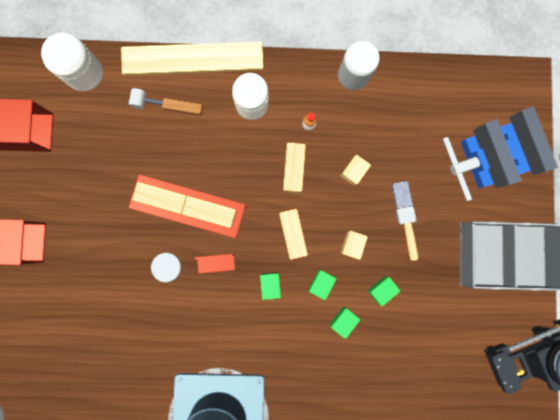

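View pics/side0.png

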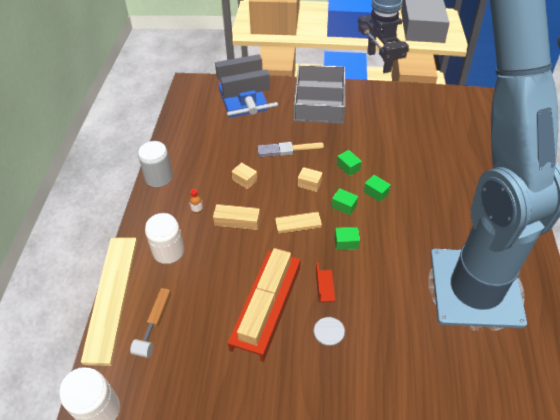

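The top view shows the pier at (187,206), the whole block at (294,167) and the halves at (356,170) and (354,245). The side view shows that the piece at (293,234) is thin, so it is the packer. Next I measure poses.

```bash
cat > meas.py <<'E'
from h import *
def blobs(c,P,zlo,zhi,amin=80):
    hsv=cv2.cvtColor(c['frame'],cv2.COLOR_RGB2HSV)
    m=((P[...,2]>zlo)&(P[...,2]<zhi)&(hsv[...,0]>10)&(hsv[...,0]<32)&(hsv[...,2]>130)&(hsv[...,1]<190)).astype(np.uint8)
    n,l,st,ce=cv2.connectedComponentsWithStats(m)
    return [(l==i) for i in range(1,n) if amin<st[i,4]<6000]
def rect(c,mask,z):
    k=cv2.findContours(mask.astype(np.uint8),cv2.RETR_EXTERNAL,cv2.CHAIN_APPROX_NONE)[0]
    k=max(k,key=len).reshape(-1,2)
    W=onplane(c,k,z)[:,:2]
    (x,y),(w,h),a=cv2.minAreaRect((W*1000).astype(np.float32))
    if w<h:w,h,a=h,w,a+90
    return x,y,w,h,(a+90)%180-90
def report(c,zlo,zhi,z=None):
    P=cloud(c)
    for b in blobs(c,P,zlo,zhi):
        zz=np.median(P[b][:,2]); v,u=np.nonzero(b)
        q=rect(c,b,zz if z is None else z)
        m=onplane(c,np.c_[u,v],zz if z is None else z)[:,:2].mean(0)*1000
        print('px',int(u.mean()),int(v.mean()),'n',b.sum(),'z',round(zz*1000,1),'rect',np.round(q,1),'mean',np.round(m,1))
E
python3 - <<'E'
from meas import *
for n in('top','side'):
    c=dict(np.load(n+'0.npz')); c={k:(v if v.ndim else float(v)) for k,v in c.items()}
    P=cloud(c)
    for lo,hi in((.008,.026),(.03,.05),(.07,.09)):
        print(n,lo);report(c,lo,hi)
E
```

```text
top 0.008
px 191 57 n 3841 z 16.4 rect [901.8  99.3 359.1  73.6 -85.4] mean [902.2 100.1]
px 90 82 n 116 z 16.3 rect [828.8 356.6  87.2  32.1 -50.8] mean [827.9 351.2]
px 181 106 n 331 z 23.5 rect [772.4 117.4  99.9  26.7  82.7] mean [772.1 117.4]
px 292 233 n 859 z 16.5 rect [ 458.4 -171.5  119.6   45.2   14.8] mean [ 458.3 -171.6]
px 410 240 n 299 z 18.4 rect [ 449.  -467.4   96.    21.1   12.5] mean [ 448.1 -468. ]
top 0.03
px 87 79 n 159 z 39.4 rect [828.5 356.6  88.4  35.6 -51.7] mean [827.2 350.9]
px 293 166 n 873 z 40.4 rect [ 622.9 -168.8  120.7   45.    -2.8] mean [ 622.6 -168.9]
px 355 169 n 440 z 40.4 rect [ 622.3 -323.    61.4   45.1  -34.1] mean [ 622.3 -323.1]
px 354 244 n 457 z 40.6 rect [ 435.1 -321.8   59.8   45.8  -16.8] mean [ 435.  -321.9]
top 0.07
px 80 70 n 192 z 80.3 rect [833.7 354.8  96.5  41.9 -47.2] mean [831.3 349.9]
px 252 106 n 98 z 78.9 rect [764.9 -62.1  81.3  35.8 -77.4] mean [759.1 -62.9]
px 183 204 n 1948 z 80.5 rect [517.9  90.4 240.7  44.9  75.9] mean [517.9  90.4]
side 0.008
px 305 146 n 207 z 17.4 rect [ 460.5 -462.9  126.1   41.8   19.8] mean [
[... 863 characters left out ...]
   -16.2] mean [ 433.4 -317.8]
px 156 176 n 107 z 40.0 rect [ 867.7 -282.5   66.3   34.5   15. ] mean [ 869.1 -285.6]
px 236 213 n 672 z 40.3 rect [ 622.  -163.8  121.3   53.8   -3. ] mean [ 621.8 -164.6]
px 168 252 n 152 z 39.8 rect [780.3 -29.9  83.3  42.   20.1] mean [776.5 -26.3]
px 111 408 n 92 z 41.0 rect [812.3 382.5  61.7  18.1  83.2] mean [812.9 388.4]
side 0.07
px 154 166 n 114 z 79.9 rect [ 874.8 -287.    77.7   43.8    3.3] mean [ 868.1 -287. ]
px 164 242 n 169 z 79.7 rect [780.4 -30.2  82.9  44.2  20.2] mean [778.8 -26. ]
px 263 294 n 1858 z 80.7 rect [517.1  95.4 245.8  47.5  75.6] mean [518.6 101.2]
px 96 409 n 208 z 81.1 rect [836.8 402.4  99.1  46.5  43.9] mean [829.1 406.2]
```

```bash
cat >> h.py <<'E'
def st():
    s=r.observe(); M=R.from_rotvec(s['eef_rot']).as_matrix()
    hd=np.degrees(np.arctan2(M[1,0],M[0,0]))
    print('t',round(s['t'],2),'pos',np.round(s['position']*1000,2),'hd',round(hd,2),'tilt',np.round(M[:2,2]*1000,1),'F',np.round(s['wrist_force'],1),'w',round(s['width']*1000,2),'q7',round(s['joint_positions'][6],2))
    return s,M,hd
def go(x,y,z,hd=None):
    s,M,h=st(); d=M.T@(np.array([x,y,z])-s['position']*1000)
    print('shift',np.round(d,2),'twist',None if hd is None else round((h-hd+180)%360-180,2))
C=np.array([517.9,90.4]);CA=75.9
def course(a,l=0):
    t=np.radians(CA);return C+a*np.array([np.cos(t),np.sin(t)])+l*np.array([-np.sin(t),np.cos(t)])
E
python3 -c "
from h import *
go(622.7,-168.9,120,-2.8)"
```

```text
t 0.1 pos [ 253.98 -597.75  237.95] hd 23.03 tilt [-0.7  1.3] F [ 0.4 -0.6  0.3] w 88.22 q7 -0.07
shift [ 507.1  -250.28  118.27] twist 25.83
```

move_arm([
  {"x":60,"y":-30,"z":15,"twist":5,"grip":1},
  {"x":120,"y":-60,"z":30,"twist":10,"grip":1},
  {"x":170,"y":-85,"z":40,"twist":15,"grip":1},
  {"x":220,"y":-110,"z":50,"twist":20,"grip":1},
  {"x":270,"y":-135,"z":60,"twist":25.8,"grip":1},
  {"x":320,"y":-160,"z":75,"twist":25.8,"grip":1},
  {"x":370,"y":-184,"z":90,"twist":25.8,"grip":1},
  {"x":420,"y":-208,"z":105,"twist":25.8,"grip":1},
  {"x":470,"y":-233,"z":118,"twist":25.8,"grip":1},
  {"x":507,"y":-250.3,"z":118,"twist":25.8,"grip":1},
  {"x":507,"y":-250.3,"z":118,"twist":25.8,"grip":1},
  {"x":507,"y":-250.3,"z":118,"twist":25.8,"grip":1},
  {"x":507,"y":-250.3,"z":118,"twist":25.8,"grip":1},
])

```text
t: 1.72
position: [0.6219, -0.1715, 0.1207]
eef_rot: [3.14, -0.08, -0.001]
wrist_force: [-0.7, -1.0, -0.2]
width: 0.0881
```

```bash
python3 -c "
from h import *
go(622.7,-168.9,7,-2.8)"
```

```text
t 1.73 pos [ 621.86 -171.54  120.69] hd -2.92 tilt [-0.8 -1. ] F [-0.7 -1.  -0.2] w 88.1 q7 -1.42
shift [  0.78  -2.79 113.69] twist -0.12
```

move_arm([
  {"x":0.8,"y":-2.8,"z":50,"grip":1},
  {"x":0.8,"y":-2.8,"z":90,"grip":1},
  {"x":0.8,"y":-2.8,"z":112,"grip":1},
  {"x":0.8,"y":-2.8,"z":113,"grip":1},
  {"x":0.8,"y":-2.8,"z":113,"grip":1},
])

```text
validation failed for argument at $.ta...
```

```bash
python3 -c "
from h import *
go(622.7,-168.9,7,-2.8)"
```

```text
t 1.73 pos [ 621.86 -171.54  120.69] hd -2.92 tilt [-0.8 -1. ] F [-0.7 -1.  -0.2] w 88.1 q7 -1.42
shift [  0.78  -2.79 113.69] twist -0.12
```

Rejected: probably every field is required in each row, so I'll include twist.

move_arm([
  {"x":0.8,"y":-2.8,"z":50,"twist":0,"grip":1},
  {"x":0.8,"y":-2.8,"z":90,"twist":0,"grip":1},
  {"x":0.8,"y":-2.8,"z":112,"twist":0,"grip":1},
  {"x":0.8,"y":-2.8,"z":113,"twist":0,"grip":1},
  {"x":0.8,"y":-2.8,"z":113,"twist":0,"grip":1},
])

```text
t: 2.35
position: [0.6249, -0.1675, 0.0091]
eef_rot: [3.14, -0.077, 0.003]
wrist_force: [0.6, 0.2, -0.2]
width: 0.0883
```

```bash
python3 -c "
from h import *
go(622.7,-168.9,7,-2.8)"
```

```text
t 2.35 pos [ 624.89 -167.47    9.14] hd -2.81 tilt [ 2.1 -0.6] F [ 0.6  0.2 -0.2] w 88.33 q7 -1.43
shift [-2.13  1.54  2.14] twist -0.01
```

move_arm([
  {"x":0,"y":0,"z":0,"twist":0,"grip":1},
  {"x":0,"y":0,"z":0,"twist":0,"grip":1},
  {"x":0,"y":0,"z":0,"twist":0,"grip":1},
])

```text
t: 2.72
position: [0.6241, -0.1669, 0.0082]
eef_rot: [3.141, -0.076, 0.001]
wrist_force: [0.1, 0.7, 1.1]
width: 0.0878
```

```bash
python3 -c "
from h import *
go(622.7,-168.9,7,-2.8)
go(622.7,-168.9,7,-2.8)"
```

```text
t 2.73 pos [ 624.12 -166.85    8.2 ] hd -2.78 tilt [ 0.6 -0.2] F [0.1 0.7 1.1] w 87.79 q7 -1.43
shift [-1.32  2.11  1.2 ] twist 0.02
t 2.73 pos [ 624.12 -166.85    8.2 ] hd -2.78 tilt [ 0.6 -0.2] F [0.1 0.7 1.1] w 87.79 q7 -1.43
shift [-1.32  2.11  1.2 ] twist 0.02
```

move_arm([
  {"x":-1.3,"y":2.1,"z":1.2,"twist":0,"grip":1},
  {"x":-1.3,"y":2.1,"z":1.2,"twist":0,"grip":1},
  {"x":-1.3,"y":2.1,"z":1.2,"twist":0,"grip":1},
  {"x":-1.3,"y":2.1,"z":1.2,"twist":0,"grip":0},
  {"x":-1.3,"y":2.1,"z":1.2,"twist":0,"grip":0},
  {"x":-1.3,"y":2.1,"z":1.2,"twist":0,"grip":0},
  {"x":-1.3,"y":2.1,"z":1.2,"twist":0,"grip":0},
  {"x":-1.3,"y":2.1,"z":1.2,"twist":0,"grip":0},
  {"x":-1.3,"y":2.1,"z":1.2,"twist":0,"grip":0},
])

```text
t: 3.85
position: [0.6225, -0.1688, 0.0065]
eef_rot: [3.141, -0.076, -0.0]
wrist_force: [-0.2, -0.5, -0.3]
width: 0.045
```

```bash
python3 -c "
from h import *
go(622.7,-168.9,7,-2.8)
go(*course(0),150,75.9)"
```

```text
t 3.85 pos [ 622.45 -168.85    6.51] hd -2.77 tilt [-0. -0.] F [-0.2 -0.5 -0.3] w 44.95 q7 -1.42
shift [ 0.25  0.04 -0.49] twist 0.03
t 3.85 pos [ 622.45 -168.85    6.51] hd -2.77 tilt [-0. -0.] F [-0.2 -0.5 -0.3] w 44.95 q7 -1.42
shift [-116.97 -253.88 -143.5 ] twist -78.67
```

move_arm([
  {"x":0,"y":0,"z":-50,"twist":0,"grip":0},
  {"x":0,"y":0,"z":-100,"twist":0,"grip":0},
  {"x":-20,"y":-40,"z":-140,"twist":-8,"grip":0},
  {"x":-40,"y":-80,"z":-143.5,"twist":-18,"grip":0},
  {"x":-58,"y":-125,"z":-143.5,"twist":-28,"grip":0},
  {"x":-76,"y":-165,"z":-143.5,"twist":-38,"grip":0},
  {"x":-94,"y":-205,"z":-143.5,"twist":-48,"grip":0},
  {"x":-108,"y":-235,"z":-143.5,"twist":-58,"grip":0},
  {"x":-117,"y":-253.9,"z":-143.5,"twist":-68,"grip":0},
  {"x":-117,"y":-253.9,"z":-143.5,"twist":-78.7,"grip":0},
  {"x":-117,"y":-253.9,"z":-143.5,"twist":-78.7,"grip":0},
  {"x":-117,"y":-253.9,"z":-143.5,"twist":-78.7,"grip":0},
  {"x":-117,"y":-253.9,"z":-143.5,"twist":-78.7,"grip":0},
  {"x":-117,"y":-253.9,"z":-143.5,"twist":-78.7,"grip":0},
  {"x":-117,"y":-253.9,"z":-143.5,"twist":-78.7,"grip":0},
])

```text
t: 5.72
position: [0.5179, 0.0904, 0.15]
eef_rot: [2.477, 1.932, -0.0]
wrist_force: [0.4, 0.5, -0.3]
width: 0.0449
```

```bash
python3 -c "
from h import *
go(*course(0),95,75.9)"
```

```text
t 5.72 pos [517.92  90.39 150.01] hd 75.89 tilt [ 0. -0.] F [ 0.4  0.5 -0.3] w 44.85 q7 -0.71
shift [ 1.000e-02 -2.000e-02  5.501e+01] twist -0.01
```

move_arm([
  {"x":0,"y":0,"z":30,"twist":0,"grip":0},
  {"x":0,"y":0,"z":50,"twist":0,"grip":0},
  {"x":0,"y":0,"z":58,"twist":0,"grip":0},
  {"x":0,"y":0,"z":60,"twist":0,"grip":0},
  {"x":0,"y":0,"z":60,"twist":0,"grip":0},
  {"x":0,"y":0,"z":60,"twist":0,"grip":0},
  {"x":0,"y":0,"z":60,"twist":0,"grip":0},
])

```text
t: 6.6
position: [0.5182, 0.0904, 0.0905]
eef_rot: [2.477, 1.932, 0.001]
wrist_force: [-0.2, -0.3, -2.3]
width: 0.0446
```

```bash
python3 -c "
from h import *
go(*course(0),86.7,75.9)
c=cam('side');save(c,'side1.png')
c=cam('top');save(c,'top1.png')"
```

```text
t 6.6 pos [518.21  90.41  90.46] hd 75.92 tilt [0.8 0.1] F [-0.2 -0.3 -2.3] w 44.59 q7 -0.76
shift [-0.09 -0.3   3.76] twist 0.02
```

View pics/side1.png

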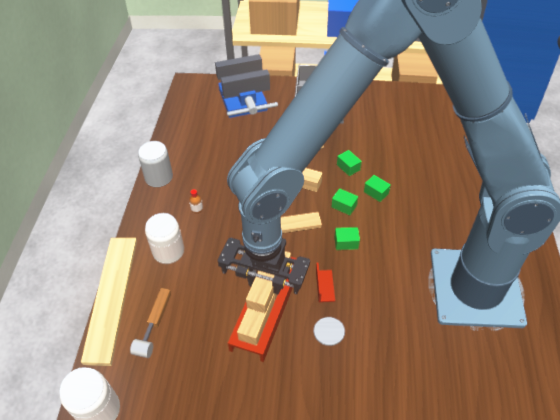

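The side view shows the block held straight over the course joint at about (262,292), with nothing in the way.

move_arm([
  {"x":0,"y":-0.2,"z":2.5,"twist":0,"grip":0},
  {"x":0,"y":-0.2,"z":3.8,"twist":0,"grip":0},
  {"x":0,"y":-0.2,"z":3.8,"twist":0,"grip":0},
  {"x":0,"y":-0.2,"z":3.8,"twist":0,"grip":0},
  {"x":0,"y":-0.2,"z":3.8,"twist":0,"grip":0},
])

```text
t: 7.32
position: [0.5176, 0.0904, 0.0865]
eef_rot: [2.477, 1.932, -0.0]
wrist_force: [-2.8, 0.1, 5.2]
width: 0.0444
```

```bash
python3 -c "
from h import *
go(*course(0),86.5,75.9)"
```

```text
t 7.33 pos [517.6   90.45  86.45] hd 75.92 tilt [-0.2 -0.2] F [-2.8  0.1  5.2] w 44.37 q7 -0.76
shift [ 0.03  0.31 -0.05] twist 0.02
```

move_arm([
  {"x":0,"y":0.2,"z":-0.2,"twist":0,"grip":0},
  {"x":0,"y":0.2,"z":-0.2,"twist":0,"grip":0},
  {"x":0,"y":0.2,"z":-0.2,"twist":0,"grip":0.75},
  {"x":0,"y":0.2,"z":-0.2,"twist":0,"grip":0.75},
  {"x":0,"y":0.2,"z":-0.2,"twist":0,"grip":0.75},
  {"x":0,"y":0.2,"z":-10,"twist":0,"grip":0.75},
  {"x":0,"y":0.2,"z":-50,"twist":0,"grip":0.75},
  {"x":0,"y":0.2,"z":-80,"twist":0,"grip":1},
])

```text
t: 8.32
position: [0.5183, 0.0906, 0.1681]
eef_rot: [2.476, 1.932, 0.002]
wrist_force: [-0.1, 0.5, 0.3]
width: 0.0739
```

```bash
python3 -c "
from h import *
go(435,-321.8,120,-16.8)"
```

```text
t 8.32 pos [518.29  90.64 168.15] hd 75.93 tilt [1.2 0.4] F [-0.1  0.5  0.3] w 73.94 q7 -0.7
shift [-420.34   19.41   47.9 ] twist 92.73
```

move_arm([
  {"x":-45,"y":2,"z":5,"twist":10,"grip":1},
  {"x":-95,"y":4,"z":10,"twist":20,"grip":1},
  {"x":-145,"y":7,"z":16,"twist":30,"grip":1},
  {"x":-195,"y":9,"z":22,"twist":40,"grip":1},
  {"x":-245,"y":11,"z":28,"twist":50,"grip":1},
  {"x":-295,"y":14,"z":34,"twist":60,"grip":1},
  {"x":-345,"y":16,"z":40,"twist":70,"grip":1},
  {"x":-390,"y":18,"z":46,"twist":80,"grip":1},
  {"x":-420,"y":19.2,"z":47,"twist":90,"grip":1},
  {"x":-420,"y":19.2,"z":47,"twist":92.7,"grip":1},
  {"x":-420,"y":19.2,"z":47,"twist":92.7,"grip":1},
  {"x":-420,"y":19.2,"z":47,"twist":92.7,"grip":1},
  {"x":-420,"y":19.2,"z":47,"twist":92.7,"grip":1},
  {"x":-420,"y":19.2,"z":47,"twist":92.7,"grip":1},
])

```text
t: 10.07
position: [0.4345, -0.3214, 0.1193]
eef_rot: [-3.108, 0.457, -0.0]
wrist_force: [-0.5, -0.5, 1.2]
width: 0.0881
```

```bash
python3 -c "
from meas import *
go(435,-321.8,7,-16.8)
c=cam('top');save(c,'top2.png');report(c,.11,.13);report(c,.03,.05)"
```

```text
t 10.07 pos [ 434.51 -321.37  119.28] hd -16.73 tilt [0.1 0.1] F [-0.5 -0.5  1.2] w 88.13 q7 -1.25
shift [  0.58   0.29 112.28] twist 0.07
px 70 67 n 106 z 112.3 rect [827.2 362.2  83.8  27.2 -60.7] mean [825.  359.1]
px 179 203 n 1060 z 120.4 rect [517.1  91.2 120.8  44.7  75.7] mean [517.1  91.3]
px 87 78 n 165 z 40.2 rect [829.9 355.1  90.5  38.5 -49. ] mean [828.4 350.2]
px 252 112 n 82 z 41.0 rect [762.9 -60.1  80.5  32.6 -82.5] mean [757.2 -61.6]
px 355 169 n 442 z 40.3 rect [ 622.  -322.9   62.    44.8  -34.1] mean [ 622.1 -323. ]
```

View pics/top2.png

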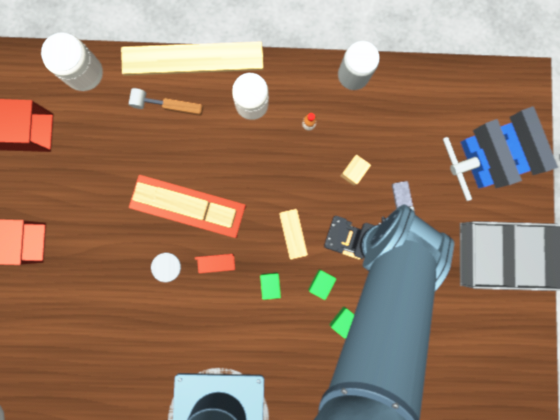

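Run:
```python
from meas import *
c=cam('top');np.savez('top2.npz',**c)
c0={k:(v if v.ndim else float(v)) for k,v in np.load('top0.npz').items()}
for t in(2,4,6):
    print('tol',t);
    print('orig');report(c0,.0804-t/1e3,.0804+.006);report(c0,.0403-t/1e3,.0403+.006)
    print('now');report(c,.1203-t/1e3,.1203+.006);report(c,.0804-t/1e3,.0804+.006)
P=cloud(c0);print(P[203,150:225:6,2])
cv2.imwrite('pics/z2.png',cv2.resize(c['frame'][170:245,120:255,::-1],None,fx=5.8,fy=5.8,interpolation=cv2.INTER_CUBIC))
```

```text
tol 2
orig
px 183 204 n 1690 z 80.8 rect [518.1  90.7 239.7  44.7  75.9] mean [517.9  90.1]
px 293 166 n 743 z 40.8 rect [ 623.2 -168.8  119.1   44.7   -2.8] mean [ 623.1 -169.3]
px 355 168 n 369 z 40.9 rect [ 622.8 -323.6   59.6   44.4  -34.3] mean [ 622.9 -323.8]
px 354 244 n 387 z 41.0 rect [ 435.3 -322.3   59.1   44.8  -16.8] mean [ 435.3 -322.6]
now
px 179 202 n 924 z 120.8 rect [517.2  91.8 119.2  44.7  75.7] mean [517.4  92.3]
px 144 193 n 333 z 80.8 rect [541.4 183.8  47.5  44.6  76.1] mean [541.5 183.9]
px 219 214 n 448 z 80.8 rect [496.6   4.7  63.   43.9  76.1] mean [496.6   4.9]
tol 4
orig
px 80 70 n 103 z 81.8 rect [833.9 353.3  92.7  36.9 -44.1] mean [831.4 349.9]
px 183 204 n 1906 z 80.5 rect [517.9  90.4 240.7  44.9  75.9] mean [518.   90.5]
px 293 166 n 845 z 40.5 rect [ 623.3 -168.9  119.9   44.8   -2.9] mean [ 623.4 -169.1]
px 355 168 n 424 z 40.5 rect [ 622.6 -323.3   60.5   44.8  -34.1] mean [ 623.  -323.7]
px 354 244 n 436 z 40.7 rect [ 435.4 -322.2   59.1   45.2  -16.8] mean [ 435.2 -322.2]
now
px 179 202 n 1038 z 120.5 rect [517.2  91.5 119.9  44.7  75.7] mean
[... 531 characters left out ...]
623.3 -168.9  119.9   44.8   -2.9] mean [ 623.1 -169. ]
px 355 168 n 430 z 40.5 rect [ 622.3 -323.2   61.1   44.8  -34.1] mean [ 622.7 -323.5]
px 354 244 n 449 z 40.6 rect [ 435.2 -322.    59.9   45.6  -16. ] mean [ 435.2 -322.1]
now
px 179 202 n 1053 z 120.5 rect [517.2  91.5 119.9  44.7  75.7] mean [517.2  91.5]
px 80 70 n 126 z 80.2 rect [834.4 355.5  94.6  36.6 -45.1] mean [831.8 349.4]
px 144 193 n 386 z 80.3 rect [541.5 184.   47.8  44.6  75.7] mean [541.4 184. ]
px 219 214 n 506 z 80.6 rect [496.4   4.8  63.   44.8  76.1] mean [496.3   4.7]
[0.08012192 0.08229725 0.0764548  0.0829178  0.08034446 0.07889827
 0.07568327 0.08065276 0.0825983  0.08059398 0.0839483  0.04055183
 0.0416343 ]
```

View pics/z2.png

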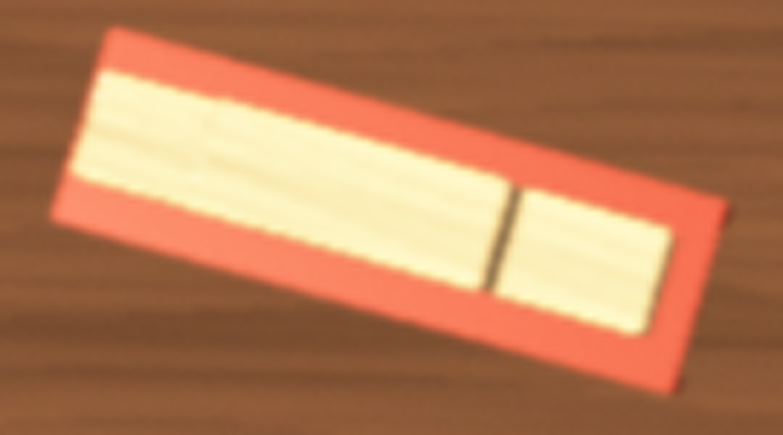

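The whole block reads about +0.8 mm along and +0.9 mm across from the course centre in the top view. Its joint line with the lower course is at about (505,235) in the zoom. I'll pick this half now and re-seat the whole block afterwards.

move_arm([
  {"x":1.1,"y":0.4,"z":40,"twist":0,"grip":1},
  {"x":1.1,"y":0.4,"z":80,"twist":0,"grip":1},
  {"x":1.1,"y":0.4,"z":105,"twist":0,"grip":1},
  {"x":1.1,"y":0.4,"z":112,"twist":0,"grip":1},
  {"x":1.1,"y":0.4,"z":112,"twist":0,"grip":1},
  {"x":1.1,"y":0.4,"z":112,"twist":0,"grip":1},
  {"x":1.1,"y":0.4,"z":112,"twist":0,"grip":1},
  {"x":1.1,"y":0.4,"z":112,"twist":0,"grip":1},
])

```text
t: 11.18
position: [0.4356, -0.3225, 0.0078]
eef_rot: [3.108, -0.458, 0.001]
wrist_force: [0.4, 0.5, 1.5]
width: 0.0881
```

```bash
python3 -c "
from h import *
go(435.5,-322.2,6.5,-16.8)"
```

```text
t 11.18 pos [ 435.62 -322.55    7.78] hd -16.77 tilt [ 0.8 -0.5] F [0.4 0.5 1.5] w 88.07 q7 -1.23
shift [-0.22 -0.3   1.28] twist 0.03
```

move_arm([
  {"x":-0.1,"y":-0.2,"z":0.8,"twist":0,"grip":0},
  {"x":-0.1,"y":-0.2,"z":0.8,"twist":0,"grip":0},
  {"x":-0.1,"y":-0.2,"z":0.8,"twist":0,"grip":0},
  {"x":-0.1,"y":-0.2,"z":0.8,"twist":0,"grip":0},
  {"x":-0.1,"y":-0.2,"z":0.8,"twist":0,"grip":0},
  {"x":-0.1,"y":-0.2,"z":0.8,"twist":0,"grip":0},
])

```text
t: 11.92
position: [0.4352, -0.3221, 0.0064]
eef_rot: [3.108, -0.458, -0.0]
wrist_force: [0.2, 0.3, -0.1]
width: 0.0448
```

```bash
python3 -c "
from h import *
go(*course(-90.6,-.9),160,75.9)"
```

```text
t 11.93 pos [ 435.21 -322.13    6.37] hd -16.78 tilt [-0.1  0. ] F [ 0.2  0.3 -0.1] w 44.82 q7 -1.23
shift [ -34.81 -328.38 -153.63] twist -92.68
```

move_arm([
  {"x":0,"y":0,"z":-50,"twist":0,"grip":0},
  {"x":0,"y":0,"z":-100,"twist":0,"grip":0},
  {"x":-4,"y":-40,"z":-145,"twist":-8,"grip":0},
  {"x":-9,"y":-85,"z":-153.6,"twist":-18,"grip":0},
  {"x":-14,"y":-130,"z":-153.6,"twist":-28,"grip":0},
  {"x":-19,"y":-175,"z":-153.6,"twist":-38,"grip":0},
  {"x":-24,"y":-220,"z":-153.6,"twist":-48,"grip":0},
  {"x":-28,"y":-260,"z":-153.6,"twist":-58,"grip":0},
  {"x":-32,"y":-300,"z":-153.6,"twist":-68,"grip":0},
  {"x":-34.8,"y":-328.4,"z":-153.6,"twist":-78,"grip":0},
  {"x":-34.8,"y":-328.4,"z":-153.6,"twist":-88,"grip":0},
  {"x":-34.8,"y":-328.4,"z":-153.6,"twist":-92.7,"grip":0},
  {"x":-34.8,"y":-328.4,"z":-153.6,"twist":-92.7,"grip":0},
  {"x":-34.8,"y":-328.4,"z":-153.6,"twist":-92.7,"grip":0},
  {"x":-34.8,"y":-328.4,"z":-153.6,"twist":-92.7,"grip":0},
  {"x":-34.8,"y":-328.4,"z":-153.6,"twist":-92.7,"grip":0},
])

```text
t: 13.92
position: [0.4967, 0.0023, 0.16]
eef_rot: [2.477, 1.932, -0.0]
wrist_force: [-0.2, 1.2, -0.8]
width: 0.0449
```

```bash
python3 -c "
from meas import *
go(*course(-90.6,-.9),88,75.9)
c=cam('top');cv2.imwrite('pics/z3.png',cv2.resize(c['frame'][150:265,100:275,::-1],None,fx=4,fy=4))"
```

```text
t 13.93 pos [496.71   2.34 160.  ] hd 75.9 tilt [-0.  -0.1] F [-0.2  1.2 -0.8] w 44.89 q7 -0.53
shift [-2.0e-02 -0.0e+00  7.2e+01] twist -0.0
```

View pics/z3.png

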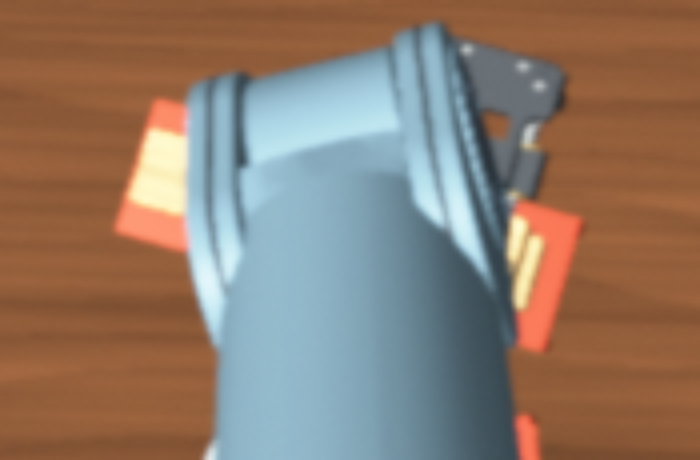

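The arm hides the held half in the top view; only the pier ends show, at about (155,175) and (530,260) in the zoom. Descending with 1.4 mm of clearance.

move_arm([
  {"x":0,"y":0,"z":35,"twist":0,"grip":0},
  {"x":0,"y":0,"z":55,"twist":0,"grip":0},
  {"x":0,"y":0,"z":65,"twist":0,"grip":0},
  {"x":0,"y":0,"z":69,"twist":0,"grip":0},
  {"x":0,"y":0,"z":71,"twist":0,"grip":0},
  {"x":0,"y":0,"z":72.5,"twist":0,"grip":0},
  {"x":0,"y":0,"z":73.4,"twist":0,"grip":0},
  {"x":0,"y":0,"z":73.4,"twist":0,"grip":0},
  {"x":0,"y":0,"z":73.4,"twist":0,"grip":0},
  {"x":0,"y":0,"z":73.4,"twist":0,"grip":0},
  {"x":0,"y":0,"z":73.4,"twist":0,"grip":0},
])

```text
t: 15.35
position: [0.4967, 0.0023, 0.0866]
eef_rot: [2.477, 1.932, 0.0]
wrist_force: [-0.1, -0.1, -0.9]
width: 0.0446
```

```bash
python3 -c "
from meas import *
go(*course(-90.6,-.9),86.4,75.9)"
```

```text
t 15.35 pos [496.74   2.35  86.63] hd 75.92 tilt [ 0. -0.] F [-0.1 -0.1 -0.9] w 44.56 q7 -0.59
shift [-0.05 -0.03  0.23] twist 0.02
```

Within about 0.2 mm of touching. Releasing, then moving up and away to see.

move_arm([
  {"x":0,"y":0,"z":0.2,"twist":0,"grip":0},
  {"x":0,"y":0,"z":0.2,"twist":0,"grip":0.75},
  {"x":0,"y":0,"z":0.2,"twist":0,"grip":0.75},
  {"x":0,"y":0,"z":0.2,"twist":0,"grip":0.75},
  {"x":0,"y":0,"z":-10,"twist":0,"grip":0.75},
  {"x":0,"y":0,"z":-50,"twist":0,"grip":0.75},
  {"x":-50,"y":0,"z":-70,"twist":0,"grip":0.75},
  {"x":-110,"y":0,"z":-70,"twist":0,"grip":0.75},
  {"x":-170,"y":0,"z":-70,"twist":0,"grip":0.75},
  {"x":-200,"y":0,"z":-70,"twist":0,"grip":0.75},
])

```text
t: 16.6
position: [0.4469, -0.1952, 0.1574]
eef_rot: [2.48, 1.927, -0.001]
wrist_force: [-0.1, 0.0, 0.2]
width: 0.0664
```

```bash
cat >> meas.py <<'E'
def upper(tag):
    # split top layer at joints by projecting onto course axis
    acc=[]
    for k in range(4):
        c=cam('top');P=cloud(c)
        b=(blobs(c,P,.114,.13,60))
        for m in b:
            zz=.1205; q=rect(c,m,zz); v,u=np.nonzero(m)
            if abs(q[0]-518)>90 or abs(q[1]-90)>170: continue
            W=onplane(c,np.c_[u,v],zz)[:,:2]*1000-C
            t=np.radians(CA);al=W@[np.cos(t),np.sin(t)];la=W@[-np.sin(t),np.cos(t)]
            d=np.array(q[:2])-C
            acc.append((k,m.sum(),*np.round([d@[np.cos(t),np.sin(t)],d@[-np.sin(t),np.cos(t)],q[2],q[3],q[4]],2),round(al.mean(),2),round(la.mean(),2)))
    for a in sorted(acc,key=lambda a:a[2]):print('blob k,n,along,lat,L,W,ang,meanal,meanla',*a)
    cv2.imwrite('pics/%s.png'%tag,cv2.resize(c['frame'][160:255,110:265,::-1],None,fx=5,fy=5,interpolation=cv2.INTER_CUBIC))
E
python3 -c "
from meas import *
st();upper('z4')"
```

```text
t 16.6 pos [ 446.89 -195.21  157.4 ] hd 75.69 tilt [ 0.3 -1.4] F [-0.1  0.   0.2] w 66.35 q7 -0.09
blob k,n,along,lat,L,W,ang,meanal,meanla 1 1583 -30.12 0.56 182.33 45.76 76.5 -29.62 0.54
blob k,n,along,lat,L,W,ang,meanal,meanla 3 1574 -30.12 0.56 182.33 45.76 76.5 -29.68 0.51
blob k,n,along,lat,L,W,ang,meanal,meanla 2 1576 -30.02 0.56 182.13 45.76 76.5 -29.63 0.5
blob k,n,along,lat,L,W,ang,meanal,meanla 0 1577 -29.94 0.56 181.97 45.76 76.5 -29.62 0.51
```

View pics/z4.png

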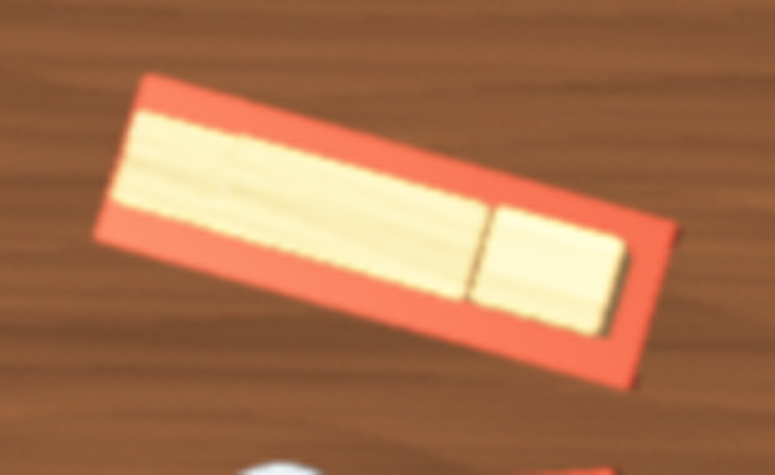

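```bash
cat >> meas.py <<'E'
def slices(n=4,wins=((-115,-66),(-55,55),(66,115)),zt=.1205):
    """lateral centre and slope per along-window, from mask columns; and ends"""
    t=np.radians(CA);ux=np.array([np.cos(t),np.sin(t)]);uy=np.array([-ux[1],ux[0]])
    A=[];L=[]
    for k in range(n):
        c=cam('top');P=cloud(c)
        hsv=cv2.cvtColor(c['frame'],cv2.COLOR_RGB2HSV)
        m=(abs(P[...,2]-zt)<.012)&(hsv[...,0]>10)&(hsv[...,0]<32)&(hsv[...,2]>130)
        v,u=np.nonzero(m);W=onplane(c,np.c_[u,v],zt)[:,:2]*1000-C
        a=W@ux;l=W@uy;k=(abs(l)<40)&(abs(a)<140);A.append(a[k]);L.append(l[k])
    a=np.concatenate(A);l=np.concatenate(L)
    for w in wins:
        s=(a>w[0])&(a<w[1])
        if s.sum()<50: continue
        # edges per 8 mm bin: upper/lower percentiles
        bs=np.arange(w[0],w[1],8.);mid=[];x=[]
        for b in bs:
            q=s&(a>=b)&(a<b+8)
            if q.sum()>20: mid.append(l[q].mean());x.append(b+4)
        p=np.polyfit(x,mid,1) if len(x)>2 else [0,np.mean(mid)]
        print('win',w,'lat',round(l[s].mean(),2),'slope deg',round(np.degrees(p[0]),2))
    q=abs(l)<15
    h,e=np.histogram(a[q],np.arange(-140,140,1.)); full=np.median(h[h>0])
    i=np.nonzero(h>full*.5)[0];print('ends',e[i[0]],e[i[-1]+1])
E
python3 - <<'E'
from meas import *
slices()
import meas
c0={k:(v if v.ndim else float(v)) for k,v in np.load('top0.npz').items()}
meas.cam=lambda n:c0
print('course');slices(1,zt=.0805)
E
```

```text
win (-115, -66) lat -0.21 slope deg -0.31
win (-55, 55) lat 1.03 slope deg 0.05
ends -122.0 61.0
course
win (-115, -66) lat 0.2 slope deg 0.05
win (-55, 55) lat 0.03 slope deg -0.04
win (66, 115) lat -0.1 slope deg -0.36
ends -121.0 120.0
```

```bash
python3 -c "
from meas import *
go(*course(0,-.5),150,75.9)"
```

```text
t 17.0 pos [ 448.63 -190.17  156.79] hd 76.07 tilt [0.3 0.4] F [ 0.2 -1.   1. ] w 66.17 q7 -0.1
shift [2.8899e+02 1.9000e-01 6.9300e+00] twist 0.17
```

move_arm([
  {"x":55,"y":0,"z":2,"twist":0.1,"grip":0.75},
  {"x":110,"y":0,"z":4,"twist":0.1,"grip":0.75},
  {"x":165,"y":0,"z":5,"twist":0.1,"grip":0.75},
  {"x":220,"y":0,"z":6,"twist":0.1,"grip":0.75},
  {"x":265,"y":0.2,"z":7,"twist":0.1,"grip":0.75},
  {"x":289,"y":0.2,"z":7,"twist":0.1,"grip":0.75},
  {"x":289,"y":0.2,"z":7,"twist":0.1,"grip":0.75},
  {"x":289,"y":0.2,"z":7,"twist":0.1,"grip":0.75},
  {"x":289,"y":0.2,"z":7,"twist":0.1,"grip":0.75},
  {"x":289,"y":0.2,"z":7,"twist":0.1,"grip":0.75},
])

```text
t: 18.25
position: [0.5185, 0.0876, 0.1496]
eef_rot: [2.48, 1.928, -0.001]
wrist_force: [0.4, -0.7, 0.6]
width: 0.0663
```

```bash
python3 -c "
from meas import *
go(*course(0,-.5),87,75.9)"
```

```text
t 18.25 pos [518.5   87.55 149.61] hd 75.73 tilt [-0.1 -0.4] F [ 0.4 -0.7  0.6] w 66.29 q7 -0.71
shift [ 2.64 -0.78 62.61] twist -0.17
```

move_arm([
  {"x":2.6,"y":-0.4,"z":30,"twist":-0.1,"grip":0.75},
  {"x":2.6,"y":-0.4,"z":50,"twist":-0.1,"grip":0.75},
  {"x":2.6,"y":-0.4,"z":60,"twist":-0.1,"grip":0.75},
  {"x":2.6,"y":-0.4,"z":62.5,"twist":-0.1,"grip":0.75},
  {"x":2.6,"y":-0.4,"z":62.5,"twist":-0.1,"grip":0.75},
  {"x":2.6,"y":-0.4,"z":62.5,"twist":-0.1,"grip":0.75},
  {"x":2.6,"y":-0.4,"z":62.5,"twist":-0.1,"grip":0.75},
  {"x":2.6,"y":-0.4,"z":62.5,"twist":-0.1,"grip":0.75},
])

```text
t: 19.25
position: [0.519, 0.0913, 0.0874]
eef_rot: [2.477, 1.932, 0.001]
wrist_force: [0.7, 0.1, 0.4]
width: 0.0661
```

```bash
python3 -c "
from meas import *
go(*course(0,-.9),87,75.9)"
```

```text
t 19.25 pos [518.98  91.26  87.36] hd 75.92 tilt [0.4 0. ] F [0.7 0.1 0.4] w 66.15 q7 -0.76
shift [-1.1   0.06  0.36] twist 0.02
```

move_arm([
  {"x":0,"y":0,"z":0,"twist":0,"grip":0},
  {"x":0,"y":0,"z":0,"twist":0,"grip":0},
  {"x":0,"y":0,"z":0,"twist":0,"grip":0},
  {"x":0,"y":0,"z":0,"twist":0,"grip":0},
  {"x":0,"y":0,"z":-2,"twist":0,"grip":0},
  {"x":-1,"y":0,"z":-2,"twist":0,"grip":0},
  {"x":-1,"y":0,"z":-2,"twist":0,"grip":0},
  {"x":-1,"y":0,"z":-2,"twist":0,"grip":0},
  {"x":-1,"y":0,"z":-2,"twist":0,"grip":0},
])

```text
t: 20.38
position: [0.5185, 0.0903, 0.089]
eef_rot: [-2.477, -1.932, 0.0]
wrist_force: [-0.1, -0.6, -1.3]
width: 0.0445
```

```bash
python3 -c "
from meas import *
go(*course(0,-.9),87,75.9)"
```

```text
t 20.38 pos [518.54  90.29  89.05] hd 75.92 tilt [-0.1 -0. ] F [-0.1 -0.6 -1.3] w 44.55 q7 -0.76
shift [-0.05  0.25  2.05] twist 0.02
```

move_arm([
  {"x":0,"y":0.3,"z":1,"twist":0,"grip":0},
  {"x":0,"y":0.3,"z":2,"twist":0,"grip":0},
  {"x":0,"y":0.3,"z":2,"twist":0,"grip":0},
  {"x":0,"y":0.3,"z":2,"twist":0,"grip":0},
  {"x":0,"y":0.3,"z":2,"twist":0,"grip":0.75},
  {"x":0,"y":0.3,"z":2,"twist":0,"grip":0.75},
  {"x":0,"y":0.3,"z":2,"twist":0,"grip":0.75},
  {"x":0,"y":0.3,"z":-20,"twist":0,"grip":0.75},
  {"x":0,"y":0.3,"z":-50,"twist":0,"grip":0.75},
  {"x":-50,"y":0,"z":-60,"twist":0,"grip":0.75},
  {"x":-90.8,"y":0,"z":-60,"twist":0,"grip":0.75},
  {"x":-90.8,"y":0,"z":-60,"twist":0,"grip":0.75},
  {"x":-90.8,"y":0,"z":-60,"twist":0,"grip":0.75},
  {"x":-90.8,"y":0,"z":-60,"twist":0,"grip":0.75},
])

```text
t: 22.12
position: [0.4968, 0.0036, 0.1491]
eef_rot: [-2.475, -1.935, -0.001]
wrist_force: [0.3, 0.2, -0.1]
width: 0.0659
```

```bash
python3 -c "
from meas import *
go(*course(-90.6,-.9),86.7,75.9)"
```

```text
t 22.12 pos [496.77   3.64 149.1 ] hd 76.04 tilt [0.2 0.7] F [ 0.3  0.2 -0.1] w 65.93 q7 -0.54
shift [-1.36  0.25 62.4 ] twist 0.14
```

move_arm([
  {"x":-1,"y":0.3,"z":30,"twist":0,"grip":0.75},
  {"x":-1,"y":0.3,"z":50,"twist":0,"grip":0.75},
  {"x":-1,"y":0.3,"z":60,"twist":0,"grip":0.75},
  {"x":-1,"y":0.3,"z":62,"twist":0,"grip":0.75},
  {"x":-1,"y":0.3,"z":62,"twist":0,"grip":0.75},
  {"x":-1,"y":0.3,"z":62,"twist":0,"grip":0.75},
  {"x":-1,"y":0.3,"z":62,"twist":0,"grip":0.75},
  {"x":-1,"y":0.3,"z":62,"twist":0,"grip":0},
  {"x":-1,"y":0.3,"z":62,"twist":0,"grip":0},
  {"x":-1,"y":0.3,"z":62,"twist":0,"grip":0},
  {"x":-1,"y":0.3,"z":62,"twist":0,"grip":0},
])

```text
t: 23.5
position: [0.4966, 0.0011, 0.0872]
eef_rot: [2.477, 1.932, -0.0]
wrist_force: [0.4, 0.0, 1.0]
width: 0.0442
```

```bash
python3 -c "
from meas import *
go(*course(-90.6,-.9),86.7,75.9)"
```

```text
t 23.5 pos [496.56   1.14  87.17] hd 75.92 tilt [ 0.  -0.1] F [0.4 0.  1. ] w 44.17 q7 -0.59
shift [ 1.17 -0.15  0.47] twist 0.02
```

move_arm([
  {"x":0,"y":0,"z":-1.2,"twist":0,"grip":0},
  {"x":0.8,"y":-0.1,"z":-1.2,"twist":0,"grip":0},
  {"x":0.8,"y":-0.1,"z":-1.2,"twist":0,"grip":0},
  {"x":0.8,"y":-0.1,"z":0,"twist":0,"grip":0},
  {"x":0.8,"y":-0.1,"z":0,"twist":0,"grip":0},
  {"x":0.8,"y":-0.1,"z":0,"twist":0,"grip":0},
  {"x":0.8,"y":-0.1,"z":0,"twist":0,"grip":0.75},
  {"x":0.8,"y":-0.1,"z":0,"twist":0,"grip":0.75},
  {"x":0.8,"y":-0.1,"z":0,"twist":0,"grip":0.75},
  {"x":0.8,"y":0,"z":-20,"twist":0,"grip":0.75},
  {"x":0,"y":0,"z":-50,"twist":0,"grip":0.75},
])

```text
t: 24.88
position: [0.4958, 0.0012, 0.137]
eef_rot: [-2.476, -1.932, 0.002]
wrist_force: [-0.0, -0.8, 0.3]
width: 0.0663
```

```bash
python3 -c "
from meas import *
go(622.7,-323.4,130,-34.1+180)"
```

```text
t 24.88 pos [495.81   1.2  137.02] hd 75.94 tilt [-2.1  0.1] F [-0.  -0.8  0.3] w 66.27 q7 -0.55
shift [-284.03  201.98    6.73] twist -69.96
```

move_arm([
  {"x":-35,"y":25,"z":2,"twist":-10,"grip":1},
  {"x":-80,"y":57,"z":6,"twist":-20,"grip":1},
  {"x":-125,"y":89,"z":6,"twist":-30,"grip":1},
  {"x":-170,"y":121,"z":6,"twist":-40,"grip":1},
  {"x":-215,"y":153,"z":6,"twist":-50,"grip":1},
  {"x":-255,"y":181,"z":6,"twist":-60,"grip":1},
  {"x":-284,"y":202,"z":6.7,"twist":-70,"grip":1},
  {"x":-284,"y":202,"z":6.7,"twist":-70,"grip":1},
  {"x":-284,"y":202,"z":6.7,"twist":-70,"grip":1},
  {"x":-284,"y":202,"z":6.7,"twist":-70,"grip":1},
  {"x":-284,"y":202,"z":6.7,"twist":-70,"grip":1},
])

```text
t: 26.25
position: [0.6235, -0.3223, 0.1307]
eef_rot: [-0.919, -3.004, 0.0]
wrist_force: [0.6, -0.8, 0.3]
width: 0.088
```

```bash
python3 -c "
from meas import *
go(622.7,-323.4,6.5,-34.1+180)
slices();upper('z5');st()"
```

```text
t 26.25 pos [ 623.53 -322.3   130.69] hd 145.99 tilt [-0. -0.] F [ 0.6 -0.8  0.3] w 88.0 q7 1.07
shift [ 7.0000e-02 -1.3700e+00  1.2419e+02] twist 0.09
win (-115, -66) lat -0.24 slope deg -0.35
win (-55, 55) lat -0.38 slope deg 0.13
ends -121.0 60.0
blob k,n,along,lat,L,W,ang,meanal,meanla 3 1575 -30.23 -0.41 180.21 44.9 75.86 -30.06 -0.34
blob k,n,along,lat,L,W,ang,meanal,meanla 1 1573 -30.18 -0.41 180.13 44.9 75.86 -29.9 -0.38
blob k,n,along,lat,L,W,ang,meanal,meanla 2 1577 -30.14 -0.41 180.04 44.9 75.86 -30.02 -0.38
blob k,n,along,lat,L,W,ang,meanal,meanla 0 1577 -30.05 -0.41 179.85 44.9 75.86 -30.05 -0.34
t 26.65 pos [ 623.36 -323.47  130.41] hd 145.92 tilt [-0. -0.] F [-0.  1.  0.] w 88.17 q7 1.07
```

View pics/z5.png

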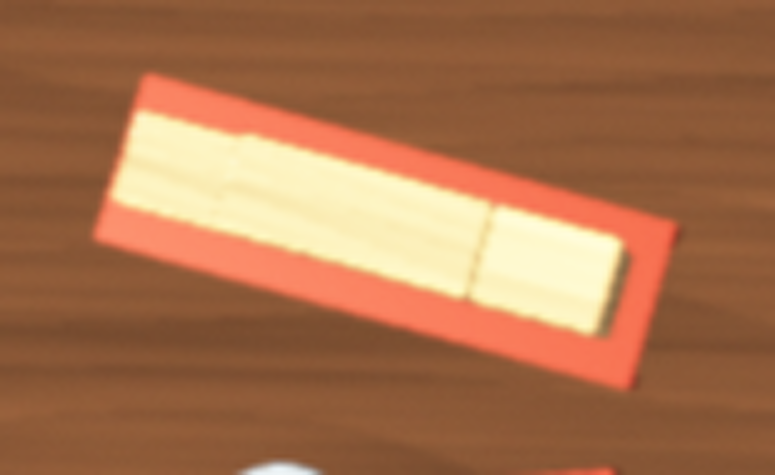

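The zoom shows the half at (545,270) butted to the whole at the joint (480,250), with a total length of 180.0 mm and sides level to about 0.3 mm. Now the second half.

move_arm([
  {"x":0.6,"y":-0.3,"z":50,"twist":0,"grip":1},
  {"x":0.6,"y":-0.3,"z":90,"twist":0,"grip":1},
  {"x":0.6,"y":-0.3,"z":116,"twist":0,"grip":1},
  {"x":0.6,"y":-0.3,"z":123.9,"twist":0,"grip":1},
  {"x":0.6,"y":-0.3,"z":123.9,"twist":0,"grip":1},
  {"x":0.6,"y":-0.3,"z":123.9,"twist":0,"grip":1},
  {"x":0.6,"y":-0.3,"z":123.9,"twist":0,"grip":1},
  {"x":0.6,"y":-0.3,"z":123.9,"twist":0,"grip":1},
  {"x":0.6,"y":-0.3,"z":123.9,"twist":0,"grip":1},
])

```text
t: 27.78
position: [0.6228, -0.3235, 0.0068]
eef_rot: [0.921, 3.003, -0.0]
wrist_force: [-0.1, -0.1, -0.2]
width: 0.0886
```

```bash
python3 -c "
from meas import *
go(622.7,-323.4,6.5,-34.1+180)"
```

```text
t 27.77 pos [ 622.82 -323.48    6.78] hd 145.92 tilt [ 0.3 -0.2] F [-0.1 -0.1 -0.2] w 88.56 q7 1.01
shift [ 0.15 -0.    0.28] twist 0.02
```

move_arm([
  {"x":0,"y":0,"z":0,"twist":0,"grip":0},
  {"x":0,"y":0,"z":0,"twist":0,"grip":0},
  {"x":0,"y":0,"z":0,"twist":0,"grip":0},
  {"x":0,"y":0,"z":0,"twist":0,"grip":0},
  {"x":0,"y":0,"z":0,"twist":0,"grip":0},
  {"x":0,"y":0,"z":0,"twist":0,"grip":0},
])

```text
t: 28.52
position: [0.6227, -0.3233, 0.0065]
eef_rot: [-0.92, -3.004, -0.0]
wrist_force: [0.5, 0.4, -0.6]
width: 0.0447
```

```bash
python3 -c "
from meas import *
go(*course(92,-.7),160,75.9)"
```

```text
t 28.52 pos [ 622.72 -323.34    6.46] hd 145.92 tilt [-0.  0.] F [ 0.5  0.4 -0.6] w 44.66 q7 1.01
shift [ 349.42  370.67 -153.51] twist 70.02
```

move_arm([
  {"x":0,"y":0,"z":-50,"twist":0,"grip":0},
  {"x":0,"y":0,"z":-100,"twist":0,"grip":0},
  {"x":25,"y":25,"z":-145,"twist":5,"grip":0},
  {"x":60,"y":64,"z":-153.5,"twist":12,"grip":0},
  {"x":97,"y":103,"z":-153.5,"twist":20,"grip":0},
  {"x":134,"y":142,"z":-153.5,"twist":28,"grip":0},
  {"x":171,"y":181,"z":-153.5,"twist":36,"grip":0},
  {"x":208,"y":220,"z":-153.5,"twist":44,"grip":0},
  {"x":245,"y":259,"z":-153.5,"twist":52,"grip":0},
  {"x":282,"y":298,"z":-153.5,"twist":60,"grip":0},
  {"x":319,"y":338,"z":-153.5,"twist":66,"grip":0},
  {"x":349.4,"y":370.7,"z":-153.5,"twist":70,"grip":0},
  {"x":349.4,"y":370.7,"z":-153.5,"twist":70,"grip":0},
  {"x":349.4,"y":370.7,"z":-153.5,"twist":70,"grip":0},
  {"x":349.4,"y":370.7,"z":-153.5,"twist":70,"grip":0},
  {"x":349.4,"y":370.7,"z":-153.5,"twist":70,"grip":0},
  {"x":349.4,"y":370.7,"z":-153.5,"twist":70,"grip":0},
  {"x":349.4,"y":370.7,"z":-153.5,"twist":70,"grip":0},
])

```text
t: 30.78
position: [0.5411, 0.1792, 0.16]
eef_rot: [-2.477, -1.932, 0.0]
wrist_force: [0.3, 0.7, -0.5]
width: 0.0447
```

```bash
python3 -c "
from meas import *
go(*course(92,-.7),86.5,75.9)"
```

```text
t 30.77 pos [541.11 179.2  160.  ] hd 75.9 tilt [-0. -0.] F [ 0.3  0.7 -0.5] w 44.73 q7 -0.86
shift [ 0.22 -0.18 73.5 ] twist -0.0
```

move_arm([
  {"x":0.1,"y":-0.1,"z":35,"twist":0,"grip":0},
  {"x":0.1,"y":-0.1,"z":55,"twist":0,"grip":0},
  {"x":0.1,"y":-0.1,"z":65,"twist":0,"grip":0},
  {"x":0.1,"y":-0.1,"z":69,"twist":0,"grip":0},
  {"x":0.1,"y":-0.1,"z":71,"twist":0,"grip":0},
  {"x":0.1,"y":-0.1,"z":72.5,"twist":0,"grip":0},
  {"x":0.1,"y":-0.1,"z":73.2,"twist":0,"grip":0},
  {"x":0.1,"y":-0.1,"z":73.2,"twist":0,"grip":0},
  {"x":0.1,"y":-0.1,"z":73.2,"twist":0,"grip":0},
  {"x":0.1,"y":-0.1,"z":73.2,"twist":0,"grip":0},
  {"x":0.1,"y":-0.1,"z":73.2,"twist":0,"grip":0},
])

```text
t: 32.15
position: [0.541, 0.1796, 0.0868]
eef_rot: [2.477, 1.933, 0.0]
wrist_force: [-0.0, 0.2, -0.2]
width: 0.045
```

```bash
python3 -c "
from meas import *
go(*course(90.6,-.7),86.5,75.9)"
```

```text
t 32.15 pos [541.   179.62  86.84] hd 75.92 tilt [0.1 0. ] F [-0.   0.2 -0.2] w 44.95 q7 -0.91
shift [-1.56  0.03  0.34] twist 0.02
```

move_arm([
  {"x":-0.6,"y":0,"z":0,"twist":0,"grip":0},
  {"x":-1.2,"y":0,"z":0.1,"twist":0,"grip":0},
  {"x":-1.2,"y":0,"z":0.3,"twist":0,"grip":0},
  {"x":-1.2,"y":0,"z":0.3,"twist":0,"grip":0},
  {"x":-1.2,"y":0,"z":0.3,"twist":0,"grip":0.75},
  {"x":-1.2,"y":0,"z":0.3,"twist":0,"grip":0.75},
  {"x":-1.2,"y":0,"z":0.3,"twist":0,"grip":0.75},
  {"x":-1.2,"y":0,"z":-15,"twist":0,"grip":0.75},
  {"x":-1.2,"y":0,"z":-50,"twist":0,"grip":0.75},
  {"x":-40,"y":0,"z":-90,"twist":0,"grip":0.75},
  {"x":-100,"y":0,"z":-90,"twist":0,"grip":0.75},
  {"x":-160,"y":0,"z":-90,"twist":0,"grip":0.75},
  {"x":-220,"y":0,"z":-90,"twist":0,"grip":0.75},
  {"x":-280,"y":0,"z":-90,"twist":0,"grip":0.75},
  {"x":-340,"y":0,"z":-90,"twist":0,"grip":0.75},
  {"x":-380,"y":0,"z":-90,"twist":0,"grip":0.75},
  {"x":-380,"y":0,"z":-90,"twist":0,"grip":0.75},
  {"x":-380,"y":0,"z":-90,"twist":0,"grip":0.75},
])

```text
t: 34.4
position: [0.4491, -0.1881, 0.1775]
eef_rot: [2.476, 1.933, 0.001]
wrist_force: [0.6, -0.5, 0.8]
width: 0.066
```

```bash
python3 -c "
from meas import *
st();slices();upper('z6');c=cam('side');save(c,'side6.png');cv2.imwrite('pics/s6.png',cv2.resize(c['frame'][230:370,210:320,::-1],None,fx=4,fy=4,interpolation=cv2.INTER_CUBIC))"
```

```text
t 34.4 pos [ 449.06 -188.13  177.49] hd 75.97 tilt [1.  0.2] F [ 0.6 -0.5  0.8] w 66.01 q7 -0.09
win (-115, -66) lat -0.23 slope deg -0.34
win (-55, 55) lat -0.34 slope deg 0.0
win (66, 115) lat -0.1 slope deg -0.42
ends -122.0 118.0
blob k,n,along,lat,L,W,ang,meanal,meanla 1 2101 -1.4 -0.3 239.63 45.01 75.97 -1.41 -0.31
blob k,n,along,lat,L,W,ang,meanal,meanla 2 2096 -1.34 -0.3 239.52 45.01 75.97 -1.43 -0.28
blob k,n,along,lat,L,W,ang,meanal,meanla 3 2096 -1.33 -0.34 239.49 44.94 75.89 -1.19 -0.29
blob k,n,along,lat,L,W,ang,meanal,meanla 0 2101 -1.23 -0.34 239.29 44.94 75.89 -1.31 -0.29
```

View pics/z6.png

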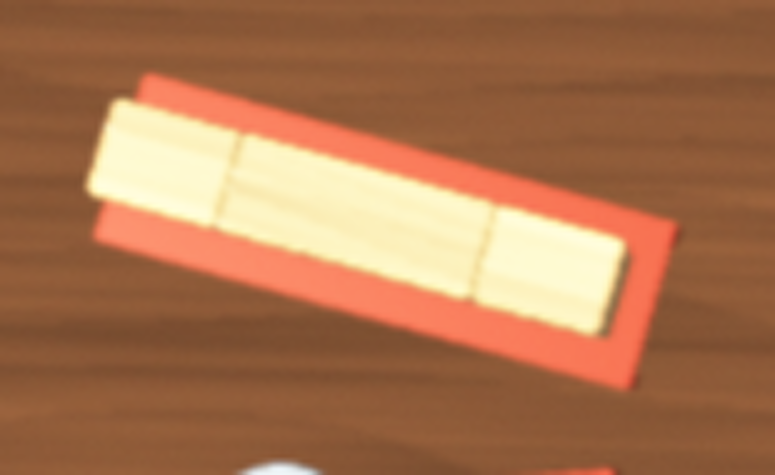

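View pics/s6.png

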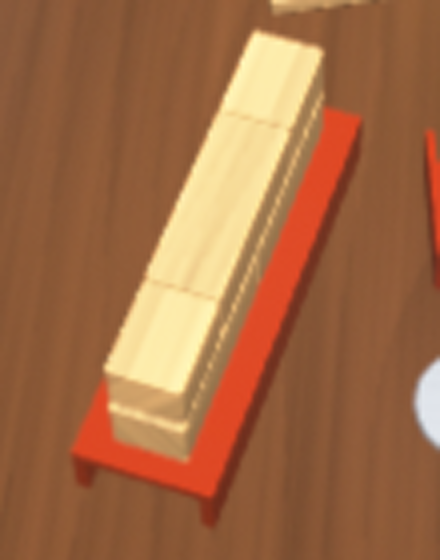

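The top zoom shows all three blocks tight, with joints at (230,180) and (482,250). The row sits 1.3 mm too far towards the right-hand end, because the last half pushed it. I'll grip the right-hand half and slide the whole row back by that amount.

```bash
python3 -c "
from meas import *
go(*course(-91.5,-.8),140,75.9)"
```

```text
t 34.85 pos [ 448.63 -188.66  176.8 ] hd 75.96 tilt [-0.1  0.1] F [-0.6 -0.   0.5] w 65.82 q7 -0.09
shift [196.03   0.21  36.8 ] twist 0.06
```

move_arm([
  {"x":50,"y":0,"z":0,"twist":0,"grip":0.75},
  {"x":100,"y":0.1,"z":5,"twist":0,"grip":0.75},
  {"x":150,"y":0.2,"z":20,"twist":0,"grip":0.75},
  {"x":185,"y":0.2,"z":35,"twist":0,"grip":0.75},
  {"x":196,"y":0.2,"z":37,"twist":0,"grip":0.75},
  {"x":196,"y":0.2,"z":37,"twist":0,"grip":0.75},
  {"x":196,"y":0.2,"z":37,"twist":0,"grip":0.75},
  {"x":196,"y":0.2,"z":60,"twist":0,"grip":0.75},
  {"x":196,"y":0.2,"z":80,"twist":0,"grip":0.75},
  {"x":196,"y":0.2,"z":88,"twist":0,"grip":0.75},
  {"x":196,"y":0.2,"z":89.5,"twist":0,"grip":0.75},
  {"x":196,"y":0.2,"z":89.5,"twist":0,"grip":0.75},
  {"x":196,"y":0.2,"z":89.5,"twist":0,"grip":0.75},
  {"x":196,"y":0.2,"z":89.5,"twist":0,"grip":0.75},
])

```text
t: 36.6
position: [0.4967, 0.0011, 0.0877]
eef_rot: [2.477, 1.932, 0.001]
wrist_force: [-0.1, -0.3, -0.1]
width: 0.0663
```

```bash
python3 -c "
from meas import *
go(*course(-91.5,-.8),86.7,75.9)"
```

```text
t 36.6 pos [496.68   1.05  87.7 ] hd 75.92 tilt [ 0.7 -0. ] F [-0.1 -0.3 -0.1] w 66.31 q7 -0.6
shift [ 0.33 -0.38  1.  ] twist 0.02
```

move_arm([
  {"x":0,"y":-0.3,"z":0.5,"twist":0,"grip":0.75},
  {"x":0,"y":-0.3,"z":0.5,"twist":0,"grip":0.75},
  {"x":0,"y":-0.3,"z":0.5,"twist":0,"grip":0},
  {"x":0,"y":-0.3,"z":0.5,"twist":0,"grip":0},
  {"x":0,"y":-0.3,"z":0.5,"twist":0,"grip":0},
  {"x":0,"y":-0.3,"z":0.5,"twist":0,"grip":0},
])

```text
t: 37.35
position: [0.4961, 0.0011, 0.0868]
eef_rot: [-2.477, -1.932, 0.0]
wrist_force: [-0.1, 0.1, -0.0]
width: 0.0449
```

```bash
python3 -c "
from meas import *
go(*course(-91.5,-.8),86.7,75.9)"
```

```text
t 37.35 pos [496.09   1.15  86.79] hd 75.92 tilt [-0.1  0. ] F [-0.1  0.1 -0. ] w 44.89 q7 -0.6
shift [0.37 0.21 0.09] twist 0.02
```

move_arm([
  {"x":0.4,"y":0,"z":0,"twist":0,"grip":0},
  {"x":0.8,"y":0,"z":0,"twist":0,"grip":0},
  {"x":1.2,"y":0,"z":0,"twist":0,"grip":0},
  {"x":1.2,"y":0,"z":0,"twist":0,"grip":0},
  {"x":1.2,"y":0,"z":0,"twist":0,"grip":0},
  {"x":1.2,"y":0,"z":0,"twist":0,"grip":0},
  {"x":1.2,"y":0,"z":0,"twist":0,"grip":0},
])

```text
t: 38.22
position: [0.4964, 0.0023, 0.0868]
eef_rot: [-2.477, -1.932, 0.0]
wrist_force: [-0.2, -2.4, 0.9]
width: 0.0444
```

```bash
python3 -c "
from meas import *
go(*course(-91.5,-.8),86.7,75.9)"
```

```text
t 38.23 pos [496.41   2.29  86.81] hd 75.92 tilt [-0.  0.] F [-0.2 -2.4  0.9] w 44.37 q7 -0.6
shift [-0.81  0.18  0.11] twist 0.02
```

Moved 1.2 mm along with a 2.4 N push, as expected. Release and look.

move_arm([
  {"x":0,"y":0,"z":0,"twist":0,"grip":0.75},
  {"x":0,"y":0,"z":0,"twist":0,"grip":0.75},
  {"x":0,"y":0,"z":0,"twist":0,"grip":0.75},
  {"x":0,"y":0,"z":-15,"twist":0,"grip":0.75},
  {"x":0,"y":0,"z":-50,"twist":0,"grip":0.75},
  {"x":-40,"y":0,"z":-90,"twist":0,"grip":0.75},
  {"x":-100,"y":0,"z":-90,"twist":0,"grip":0.75},
  {"x":-160,"y":0,"z":-90,"twist":0,"grip":0.75},
  {"x":-200,"y":0,"z":-90,"twist":0,"grip":0.75},
  {"x":-230,"y":0,"z":-90,"twist":0,"grip":0.75},
  {"x":-230,"y":0,"z":-90,"twist":0,"grip":0.75},
])

```text
t: 39.6
position: [0.4398, -0.2232, 0.1777]
eef_rot: [2.48, 1.926, -0.0]
wrist_force: [0.2, 0.7, -0.3]
width: 0.0661
```

```bash
python3 -c "
from meas import *
st();slices();upper('z7');c=cam('top');save(c,'top7.png');c=cam('side');cv2.imwrite('pics/s7.png',cv2.resize(c['frame'][230:370,210:320,::-1],None,fx=4,fy=4,interpolation=cv2.INTER_CUBIC))"
```

```text
t 39.6 pos [ 439.8  -223.22  177.68] hd 75.66 tilt [ 0.6 -1.2] F [ 0.2  0.7 -0.3] w 66.07 q7 -0.02
win (-115, -66) lat 0.08 slope deg 1.26
win (-55, 55) lat -0.32 slope deg 0.01
win (66, 115) lat -0.16 slope deg -0.28
ends -120.0 119.0
blob k,n,along,lat,L,W,ang,meanal,meanla 0 2091 -0.24 -0.31 239.48 45.09 75.81 -0.12 -0.2
blob k,n,along,lat,L,W,ang,meanal,meanla 3 2089 -0.24 -0.31 239.48 45.09 75.81 -0.29 -0.25
blob k,n,along,lat,L,W,ang,meanal,meanla 1 2093 -0.19 -0.31 239.38 45.11 75.8 -0.16 -0.22
blob k,n,along,lat,L,W,ang,meanal,meanla 2 2092 -0.19 -0.31 239.38 45.09 75.81 -0.17 -0.23
```

View pics/z7.png

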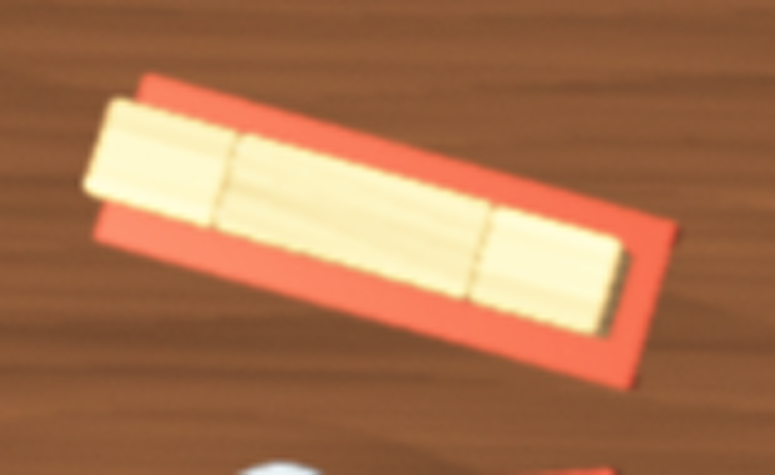

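View pics/s7.png

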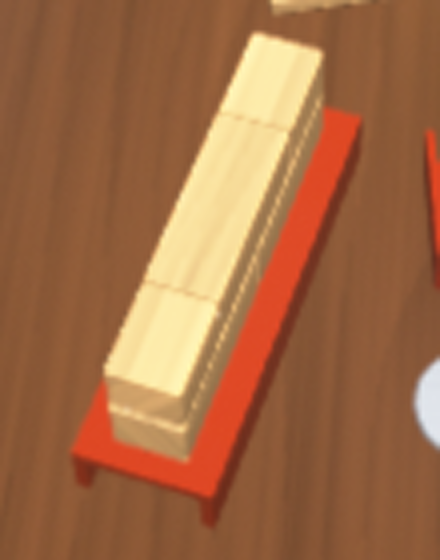

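View pics/top7.png

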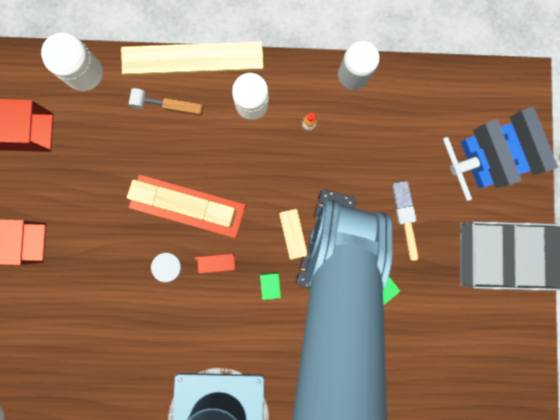

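The row now reads −0.2 mm along and −0.3 mm across from the course centre, and 239.4 mm long. The views show the joints closed at (228,180) and (482,250), and everything else where it was. Handing in.

```bash
python3 -c "
from h import *
st();print(r.close_job())"
```

```text
t 40.1 pos [ 440.62 -220.29  176.81] hd 75.98 tilt [-0.1  0.1] F [ 0.4 -0.1  0.1] w 66.13 q7 -0.02
the job is handed in; nothing more can be done
None
```

The second course is laid and the job was handed in at 40 s, with the arm clear of the pier. The whole block sits over the joint with a half block butted to it at each end.

- **Corrections made:** I re-gripped the whole block once to move it about 1 mm along and across. I re-gripped the first half to close its gap. Placing the second half pushed the row 1.3 mm off, so I gripped the first half and slid the row back 1.2 mm.
- **Last top-view check:** The row is 239.4 mm long. Its centre is 0.2 mm off along the course and 0.3 mm off across it. Both joints look closed in the top and side views.
- **Check that disagreed:** A rough slice fit gave a 1.3° slope for one half, the one I gripped to slide the row. The outline of the whole row was straight at 75.8° against the course's 75.9°, and the gripper was square to the course when it let that half go. I took the slope as pixel noise.
- **Bystanders:** By eye, the packer and the other things visible in the last top view were where they started. The arm hid a couple of the green blocks in that view, so I did not check those.

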